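# Backdrop and pricking iron for the bench camera

## Task

To photograph the pricking iron's teeth for wear, first take the white punching board out of the rack and lean it, tipped back about 20 degrees, against the plain side of the small drawer chest that faces the camera, so that it stands by itself on its 150 mm edge as a plain background, square to the camera and centred on the lens axis. Then draw the pricking iron up out of the tool block and finish still holding it in the air before the lens: upright with the teeth down, a flat side squarely to the camera, the tips of the teeth level with the middle of the lens and 12 cm in front of it, quite still and touching nothing but the fingers. Leave the camera, the chest, the plywood pattern and the two punches as they are.

Things in the scene. Friction and masses are not known exactly. Their poses are not given: they have to be found in the camera images.
- punch_board: white plastic punching board, 150 mm wide, 180 mm high, 10 mm thick, 0.26 kg, with a small hang hole in one upper corner; at the start it stands upright on a 150 mm edge in one of the rack's two grooves (either one), its lower edge 10 mm above the bench and its upper 146 mm free. Origin: middle of the lower edge (middle of the thickness); x along the width, y through the thickness, z up the height
- board_top (a point): middle of the punching board's upper edge, 180 mm above its origin
- pattern: plywood pattern board, 130 mm wide, 105 mm high, 8 mm thick, standing in the rack's other groove; stays there. Origin: middle of its lower edge; axes as the punching board's
- board_rack: fixed wooden rack, 172 mm long (its x), 90 mm deep (its y), 44 mm high, origin under its middle; two grooves along x, 13 mm wide and 34 mm deep, centred 18.5 mm either side of the middle in y
- thread_chest: small wooden two-drawer chest, 88 mm high, 1.5 kg, loose. Origin at the bench; its box reaches from -41 to +57 mm in x and from -59 to +59 mm in y, drawers and knobs on its -x side; its plain flat side at y = -59 mm faces the camera within about 0.1 rad
- bench_camera: camera on a round stand (base 84 mm across, 175 mm high), fixed. Origin under the middle of the base; it looks level along its own +y, x lies level across the picture; lens axis 130 mm above the bench, lens front 60 mm ahead of the origin
- focus_point (a point): point on the lens axis 120 mm in front of the lens, 130 mm above the bench: the tips of the teeth belong here
- tool_block: fixed light wooden tool block, 150 x 62 mm (its x and y), 50 mm high, origin under its middle; along its x a slot 32 x 8 mm at x = -2 mm in the middle and round holes at x = -50 and +50 mm, all 43 mm deep
- pricking_iron: dark steel pricking iron, 116 mm long, 0.11 kg: shank 12 x 12 x 75 mm, flat head 30 mm wide, 6 mm thick, then teeth. It stands teeth down in the block's slot, shank 75 mm above the block, head's width along the block's x. Own y: along it from teeth (-58 mm) up to shank top (+58 mm); x: head's width; z: thickness, normal to the flat sides. Origin on one side's surface, 6 mm in z off the middle line
- iron_teeth (a point): middle of the tips of the iron's teeth, its lowest point, on its middle line; 116 mm below the top of the shank
- drive_punch_1: drive punch, 20 mm thick, standing in the hole at x = -50 mm of the tool block, 80 mm above it; stays there. Origin on its outer surface, 30 mm above the block; own y points up along it
- drive_punch_2: drive punch, 17 mm thick, standing in the hole at x = +50 mm of the tool block, 80 mm above it; stays there. Origin on its outer surface, 30 mm above the block; own y points up along it

How it is judged:
By the outcome, as a careful person would: the job done as asked, in the order asked, and still so for the second after the job is handed in, while the arm keeps its last pose, push and grip.
It also fails if it takes over 58 s, if anything falls off the work surface, if the arm or the gripper's body presses on something with over 40 N, if the wrist force passes 120 N, or if a joint passes its speed limit or range.

## Robot

A 7-joint arm with a two-finger parallel gripper is mounted at the origin on a cart in front of the work surface, level with it; the furniture and walls round the work are solid. World frame = base frame: x ahead of the robot, y to its left, z up, the work surface at z = 0. Lengths are in m, angles in rad, forces in N, time in s.
With the tool pointing down it reaches from about 0.375 to 0.925 m from the base axis. Payload 3.1 kg.
Tool frame: the origin (TCP) lies midway between the tips of the shut fingers; the grasp point (between the pads) lies 19 mm behind it; z points along the fingers, y is the line along which they close (so a half turn about z gives the same grasp; the last joint's range is limited). The gripper opens to 85 mm and grips with 20 to 120 N. Pads are 22 mm wide; open, the fingers measure 114 mm over their backs; the gripper's body (76 mm by 85 mm) begins 54 mm behind the grasp point. The pads swing forward as they close: fully open they stand 13 mm farther back than shut.
Start: joints at [-1.258, 0.383, 0.044, 1.598, -0.018, 1.161, -0.05], TCP at [0.26, 0.596, 0.231] pointing down, gripper open.
Joint ranges: [-2.61, 2.61], [-0.41, 2.15], [-1.48, 1.57], [0, 2.5], [-1.57, 4.71], [0.05, 1.97], [-2.85, 2.85]. Speed limits (rad/s): [2.79, 2.79, 3.14, 3.14, 3.14, 3.14, 3.14].

## Interface

Orientations are given as a rotation vector (axis times angle).
In Python, from station import arm gives the robot as it stands.
- The arm moves only by the shell command python3 -m pendant 'ROWS' [FORCE]. ROWS is JSON, a list of rows, each an object of numbers: "gripper": the opening, from 0 (shut) to 1 (fully open); "dx", "dy", "dz": the shift along the tool's x, y, z in cm; "ax", "ay", "az": the turn, a rotation vector about the tool's x, y, z in degrees. A call has 1 to 12 rows; each row is the pose to reach, as a shift and turn from the pose commanded when the call began, along the tool's axes at that moment; what a row does not reach only later rows make up. A row lasts 1/12 s, in which the tool goes at most 41.7 mm and 7.16 degrees, less where a joint would pass 70% of its speed; a pose out of reach is approached as far as the arm can. A call with a gripper value outside its range is refused whole. The fingers move at their own pace and stop on an object; FORCE is the grip in N (left out, the last holds). Time passes only in rows, so rows that repeat a pose let the fingers close. It gives the time, the measured TCP pose, the force, the opening and the grip force at its end, in the units of the state.
- arm.sense(): the state, without advancing time (a new reading comes with each control period).
- arm.camera(name): name is "scene" or "top" or "wrist"; returns the picture (400x640x3 uint8, red, green, blue); there is no depth.
- arm.get_calibration(name): a dict with "K" (3x3 intrinsics, pixels), "pose" (4x4, takes a point from camera to world coordinates). Camera axes: x right, y up, looking along -z (the intrinsics and any distortion apply to the point x, -y, -z); pixel columns grow to the right and rows downward; lengths in m; the calibration is good to about 2 mm. A picture is of the moment at which its call begins: read the wrist's pose just before it. get_calibration takes no time and is no camera call; for the wrist camera it gives the pose at the moment of the call.
- arm.job_done(): hands the job in; it is judged then, once.
The state is a dict: "time": time; "joint_pos": joint angles; "dq": joint speeds; "joint_efforts": joint torques, N m; "position": TCP position; "tcp_rot": TCP orientation; "force": force on the tool from outside, world axes, zero at the start; "moment": the same for the moment, N m; "gripper_width": opening from 0.0 (shut) to 1.0 (fully open); "gripper_force": force on a finger pad.
Only numpy, scipy, OpenCV 4.12 (cv2) and the standard library are available. Lean on these libraries where they do the work, as an engineer would, in place of code of your own. Each camera call takes 0.05 s, during which the arm holds its last target. There are 200 camera calls.

## Working session

There is one attempt and no reset: what is moved stays moved. The work goes in short steps, Python scripts to look and compute and a shell command to move; the robot and the scene stay as the last step left them, time stands still between calls to the robot, and variables do not carry over. Pictures are saved under pics/ and viewed, at most 10 in all, crops included, and the job is handed in when it is done.

```bash
mkdir -p pics && ls
python3 - <<'E'
from station import arm
import cv2,numpy as np
s=arm.sense();print({k:np.round(v,3).tolist() for k,v in s.items()})
for n in("scene","top"):
    im=arm.camera(n);cv2.imwrite(f"pics/{n}0.png",im[:,:,::-1]);c=arm.get_calibration(n)
    print(n,np.round(c["K"],2).tolist(),np.round(c["pose"],4).tolist(),[k for k in c])
E
```

```text
pics
{'time': 0.0, 'joint_pos': [-1.258, 0.384, 0.044, 1.6, -0.018, 1.161, -0.05], 'dq': [-0.001, -0.001, -0.001, -0.0, 0.002, 0.0, -0.0], 'joint_efforts': [-0.001, -43.346, 1.024, -24.951, 0.011, 0.012, 0.0], 'position': [0.259, 0.595, 0.23], 'tcp_rot': [-0.641, -3.075, 0.004], 'force': [0.898, 0.165, 0.253], 'moment': [-0.029, 0.027, 0.01], 'gripper_force': 0.0, 'gripper_width': 1.0}
scene [[395.85, 0.0, 324.71], [0.0, 395.85, 199.91], [0.0, 0.0, 1.0]] [[0.5307, 0.5289, -0.6623, -0.2368], [-0.8473, 0.3128, -0.4292, -0.52], [-0.0198, 0.7889, 0.6142, 0.798], [0.0, 0.0, 0.0, 1.0]] ['K', 'pose']
top [[476.55, 0.0, 324.0], [0.0, 476.55, 199.56], [0.0, 0.0, 1.0]] [[0.0224, 0.9812, -0.1919, 0.2304], [-0.9997, 0.0231, 0.0014, -0.0312], [0.0058, 0.1918, 0.9814, 1.3668], [0.0, 0.0, 0.0, 1.0]] ['K', 'pose']
```

View pics/scene0.png

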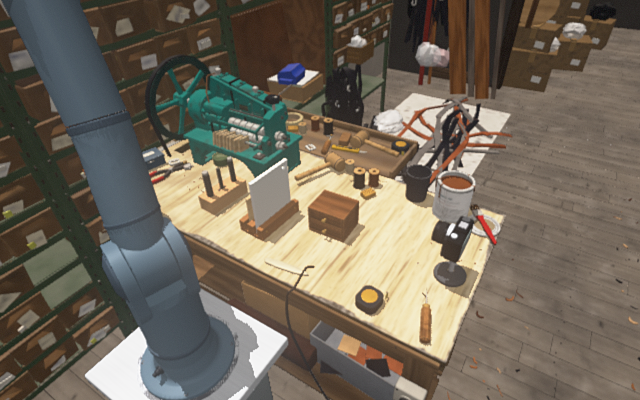

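View pics/top0.png

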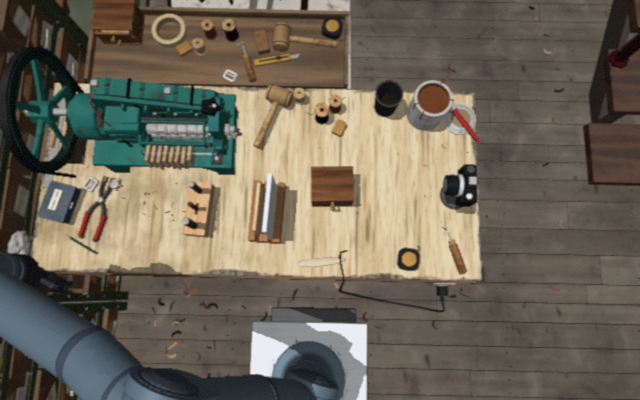

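Scene view: the rack with white board at about (268,205), chest (333,215), block with irons (223,190), camera (455,250). In the top view: block (198,210), rack (267,210), chest (332,185), camera (460,187). A magnified crop of both comes next.

```bash
cat > h.py <<'E'
from station import arm
import cv2,numpy as np
from scipy.spatial.transform import Rotation as R
np.set_printoptions(suppress=True,precision=4)
def ray(n,u,v,c=None):
    c=c or arm.get_calibration(n);K=np.array(c["K"]);P=np.array(c["pose"])
    d=np.linalg.inv(K)@[u,v,1];d=P[:3,:3]@(d*[1,-1,-1]);return P[:3,3],d
def onz(n,u,v,z,c=None):
    o,d=ray(n,u,v,c);return o+d*(z-o[2])/d[2]
def proj(n,p,c=None):
    c=c or arm.get_calibration(n);K=np.array(c["K"]);P=np.array(c["pose"])
    q=P[:3,:3].T@(np.array(p)-P[:3,3])*[1,-1,-1];q=K@q;return q[:2]/q[2]
def pose():
    s=arm.sense();return np.array(s["position"]),R.from_rotvec(s["tcp_rot"])
def rel(p,rm):
    "shift (cm) and turn (deg) from the present pose to p, rm in tool axes"
    q,r=pose();return r.inv().apply(np.array(p)-q)*100,np.degrees((r.inv()*rm).as_rotvec())
def xyaw(xdir,zdir=(0,0,-1)):
    x=np.array(xdir,float);z=np.array(zdir,float);x-=z*(x@z);x/=np.linalg.norm(x)
    return R.from_matrix(np.c_[x,np.cross(z,x),z])
E
python3 - <<'E'
import cv2,numpy as np
a=cv2.imread("pics/top0.png");s=cv2.imread("pics/scene0.png")
A=cv2.resize(a[150:250,170:370],(800,400),interpolation=cv2.INTER_CUBIC)
cv2.imwrite("pics/c1.png",A)
B=cv2.resize(s[140:290,190:490],(800,400),interpolation=cv2.INTER_CUBIC)
cv2.imwrite("pics/c2.png",B)
E
```

```text
(no output)
```

View pics/c1.png

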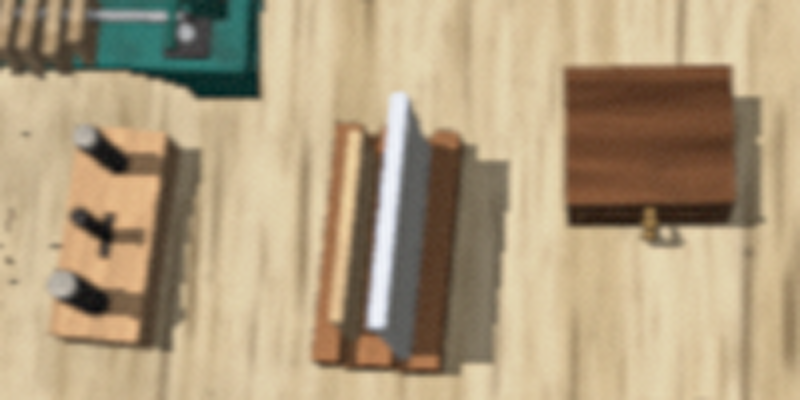

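Top crop: board upper edge from (400,93) to (377,328), pattern on its left, chest top with corners (566,67)-(733,205), block corners (105,128)/(172,135)/(140,342)/(52,333), shank top (80,215).

Run:
```python
from h import *
f=lambda u,v,z:onz("top",170+u/4,150+v/4,z)
b1,b2=f(400,93,.19),f(377,328,.19);print("board",b1,b2,np.linalg.norm(b1-b2))
C=[f(*q,.088) for q in((566,67),(731,67),(735,205),(568,205))];print("chest",*C,np.linalg.norm(C[0]-C[1]),np.linalg.norm(C[0]-C[3]))
B=[f(*q,.05) for q in((105,128),(172,135),(140,342),(52,333))];print("block",*B,np.mean(B,0))
print("iron",f(80,213,.125),"p",f(88,140,.13),f(64,288,.13))
print("pattern",f(358,128,.115),f(336,325,.115))
a=cv2.imread("pics/top0.png");s=cv2.imread("pics/scene0.png")
A=cv2.resize(a[150:225,425:500],(400,400),interpolation=cv2.INTER_CUBIC)
B=cv2.resize(s[205:295,415:505],(400,400),interpolation=cv2.INTER_CUBIC)
cv2.imwrite("pics/c3.png",np.hstack([A,B]))
```

```text
board [0.5254 0.1059 0.19  ] [0.375  0.1135 0.19  ] 0.15057636331159785
chest [0.5723 0.0037 0.088 ] [ 0.575  -0.1106  0.088 ] [ 0.4777 -0.1144  0.088 ] [ 0.475  -0.0003  0.088 ] 0.11435328425302532 0.09736204179485873
block [0.53   0.3297 0.05  ] [0.5261 0.282  0.05  ] [0.3787 0.2943 0.05  ] [0.3836 0.3556 0.05  ] [0.4546 0.3154 0.05  ]
iron [0.4549 0.3214 0.125 ] p [0.5034 0.3184 0.13  ] [0.404  0.3266 0.13  ]
pattern [0.5193 0.1418 0.115 ] [0.3856 0.1499 0.115 ]
```

View pics/c3.png

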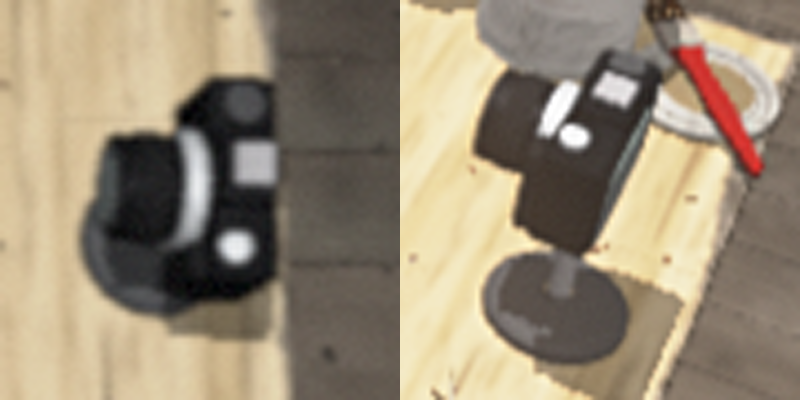

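View pics/c2.png

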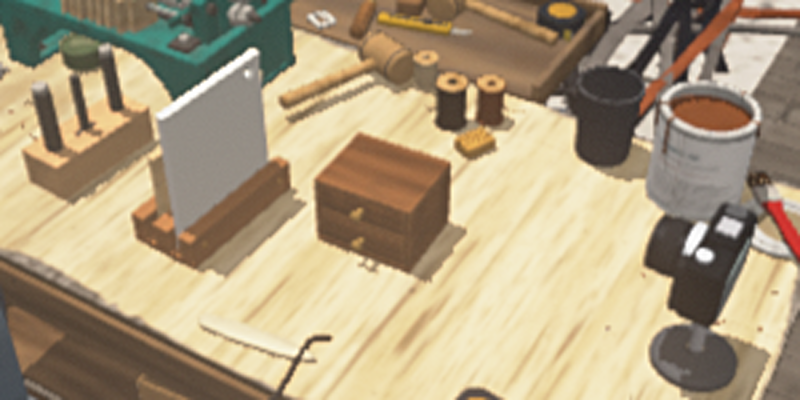

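c3/c2: camera base disc centre about top pixel (454.6,194.4), scene pixel (450,274); lens axis in the top view near row 185, left end column 445; board has its hang hole in the upper far corner, pattern behind it. Checking the camera by rays, and planning a wrist look over chest and camera.

Run:
```python
from h import *
print("base top",onz("top",454.6,194.4,.008),"scene",onz("scene",449.9,274.1,.008))
print("lens front",onz("top",445,185,.13),"ring",onz("top",461.5,185,.13))
c=arm.get_calibration("wrist");p,r=pose();P=np.array(c["pose"])
print("K",np.array(c["K"]),"cam in tool",r.inv().apply(P[:3,3]-p));M=r.as_matrix().T@P[:3,:3];print(M)
t=r.inv().apply(P[:3,3]-p)
for g in ([.42,-.10,.36],[.40,-.16,.40],[.36,-.2,.42]):
  rm=xyaw((-1,0,0));Q=np.eye(4);Q[:3,:3]=rm.as_matrix()@M;Q[:3,3]=np.array(g)+rm.apply(t)
  print(g,Q[:3,3],[proj("wrist",q,dict(K=c["K"],pose=Q)).round() for q in([.575,-.11,.088],[.4777,-.114,.088],[.475,0,.088],[.45,-.33,.17],[.45,-.27,.13])]);print(*rel(g,rm))
```

```text
base top [ 0.5204 -0.4135  0.008 ] scene [ 0.5148 -0.4145  0.008 ]
lens front [ 0.5194 -0.3544  0.13  ] ring [ 0.5204 -0.3984  0.13  ]
K [[351.8895   0.     318.8766]
 [  0.     351.8895 202.0982]
 [  0.       0.       1.    ]] cam in tool [ 0.0649  0.0008 -0.1424]
[[ 0.0008  0.9659  0.2589]
 [ 1.     -0.0011  0.001 ]
 [ 0.0012  0.2589 -0.9659]]
[0.42, -0.1, 0.36] [ 0.3551 -0.0992  0.5024] [array([311., 283.]), array([307., 211.]), array([400., 209.]), array([ 84., 208.]), array([163., 198.])]
[-42.4957 -57.345  -12.857 ] [ -0.1362  -0.0213 -23.5318]
[0.4, -0.16, 0.4] [ 0.3351 -0.1592  0.5424] [array([354., 282.]), array([353., 217.]), array([437., 215.]), array([165., 215.]), array([228., 205.])]
[-43.058  -63.654  -16.8418] [ -0.1362  -0.0213 -23.5318]
[0.36, -0.2, 0.42] [ 0.2951 -0.1992  0.5624] [array([378., 300.]), array([378., 239.]), array([458., 238.]), array([209., 242.]), array([265., 231.])]
[-40.9879 -68.9232 -18.8295] [ -0.1362  -0.0213 -23.5318]
```

```bash
python3 -m pendant '[{"dz":-8,"az":-23.5,"dx":-8,"dy":-10},{"dx":-52,"dy":-69.5,"dz":-19,"az":-23.5},{"dx":-52,"dy":-69.5,"dz":-19,"az":-23.5},{"dx":-52,"dy":-69.5,"dz":-19,"az":-23.5},{"dx":-52,"dy":-69.5,"dz":-19,"az":-23.5},{"dx":-52,"dy":-69.5,"dz":-19,"az":-23.5},{"dx":-52,"dy":-69.5,"dz":-19,"az":-23.5},{"dx":-52,"dy":-69.5,"dz":-19,"az":-23.5},{"dx":-52,"dy":-69.5,"dz":-19,"az":-23.5},{"dx":-52,"dy":-69.5,"dz":-19,"az":-23.5},{"dx":-52,"dy":-69.5,"dz":-19,"az":-23.5},{"dx":-52,"dy":-69.5,"dz":-19,"az":-23.5}]'
python3 -c "
from h import *
print(*rel([.46,-.25,.42],xyaw((-1,0,0))))"
```

```text
[-52.1526 -69.5148 -18.8268] [ -0.1362  -0.0213 -23.5318]$[0]: bad value
```

```bash
python3 -m pendant '[{"gripper":1,"dx":-8,"dy":-10,"dz":-8,"ax":0,"ay":0,"az":-23.5},{"gripper":1,"dx":-52,"dy":-69.5,"dz":-19,"ax":0,"ay":0,"az":-23.5}]'; python3 -m pendant '[{"gripper":1,"dx":-8,"dy":-10,"dz":-8,"ax":0,"ay":0,"az":-7}]'
python3 -c "
from h import *
print(*rel([.46,-.25,.42],xyaw((-1,0,0))))"
```

```text
time: 0.27
position: [0.2758, 0.5242, 0.2609]
tcp_rot: [-0.233, -3.132, 0.0]
force: [0.7, -0.3, 2.1]
gripper_width: 1.0
gripper_force: 0.0
time: 0.35
position: [0.2927, 0.4878, 0.28]
tcp_rot: [-0.045, -3.137, 0.013]
force: [0.7, 0.2, -0.8]
gripper_width: 1.001
gripper_force: 0.0
[-18.7927 -73.3817 -13.4675] [-0.4753 -0.257  -1.6513]
```

```bash
python3 -m pendant '[{"gripper":1,"dx":-19,"dy":-73.4,"dz":-13.5,"ax":0,"ay":0,"az":-1.7},{"gripper":1,"dx":-19,"dy":-73.4,"dz":-13.5,"ax":0,"ay":0,"az":-1.7},{"gripper":1,"dx":-19,"dy":-73.4,"dz":-13.5,"ax":0,"ay":0,"az":-1.7},{"gripper":1,"dx":-19,"dy":-73.4,"dz":-13.5,"ax":0,"ay":0,"az":-1.7},{"gripper":1,"dx":-19,"dy":-73.4,"dz":-13.5,"ax":0,"ay":0,"az":-1.7},{"gripper":1,"dx":-19,"dy":-73.4,"dz":-13.5,"ax":0,"ay":0,"az":-1.7},{"gripper":1,"dx":-19,"dy":-73.4,"dz":-13.5,"ax":0,"ay":0,"az":-1.7},{"gripper":1,"dx":-19,"dy":-73.4,"dz":-13.5,"ax":0,"ay":0,"az":-1.7},{"gripper":1,"dx":-19,"dy":-73.4,"dz":-13.5,"ax":0,"ay":0,"az":-1.7},{"gripper":1,"dx":-19,"dy":-73.4,"dz":-13.5,"ax":0,"ay":0,"az":-1.7},{"gripper":1,"dx":-19,"dy":-73.4,"dz":-13.5,"ax":0,"ay":0,"az":-1.7},{"gripper":1,"dx":-19,"dy":-73.4,"dz":-13.5,"ax":0,"ay":0,"az":-1.7}]'
python3 -c "
from h import *
print(*rel([.46,-.25,.42],xyaw((-1,0,0))))"
```

```text
time: 1.35
position: [0.3999, 0.0081, 0.3712]
tcp_rot: [-0.014, -3.141, -0.001]
force: [1.6, 0.7, 0.4]
gripper_width: 0.999
gripper_force: 0.0
[ -6.2406 -25.7475  -4.8939] [ 0.0348 -0.0208 -0.5126]
```

```bash
python3 -m pendant '[{"gripper":1,"dx":-6,"dy":-25.5,"dz":-5,"ax":0,"ay":0,"az":-0.5},{"gripper":1,"dx":-6,"dy":-25.5,"dz":-5,"ax":0,"ay":0,"az":-0.5},{"gripper":1,"dx":-6,"dy":-25.5,"dz":-5,"ax":0,"ay":0,"az":-0.5},{"gripper":1,"dx":-6,"dy":-25.5,"dz":-5,"ax":0,"ay":0,"az":-0.5},{"gripper":1,"dx":-6,"dy":-25.5,"dz":-5,"ax":0,"ay":0,"az":-0.5},{"gripper":1,"dx":-6,"dy":-25.5,"dz":-5,"ax":0,"ay":0,"az":-0.5},{"gripper":1,"dx":-6,"dy":-25.5,"dz":-5,"ax":0,"ay":0,"az":-0.5},{"gripper":1,"dx":-6,"dy":-25.5,"dz":-5,"ax":0,"ay":0,"az":-0.5},{"gripper":1,"dx":-6,"dy":-25.5,"dz":-5,"ax":0,"ay":0,"az":-0.5},{"gripper":1,"dx":-6,"dy":-25.5,"dz":-5,"ax":0,"ay":0,"az":-0.5}]'
python3 - <<'E'
from h import *
import pickle
c=arm.get_calibration("wrist");im=arm.camera("wrist");pickle.dump(c,open("w1.pkl","wb"));cv2.imwrite("pics/w1.png",im[:,:,::-1])
print(pose()[0],np.array(c["pose"])[:3,3],[proj("wrist",q,c).round() for q in([.52,-.414,.008],[.52,-.354,.13],[.575,-.11,.088],[.4777,-.114,.088])])
E
```

```text
time: 2.18
position: [0.458, -0.2437, 0.4205]
tcp_rot: [0.002, -3.14, -0.002]
force: [-0.4, 0.1, -0.1]
gripper_width: 1.0
gripper_force: 0.0
[ 0.4581 -0.2432  0.4205] [ 0.3936 -0.2433  0.563 ] [array([213., 189.]), array([232., 211.]), array([411., 239.]), array([413., 173.])]
```

View pics/w1.png

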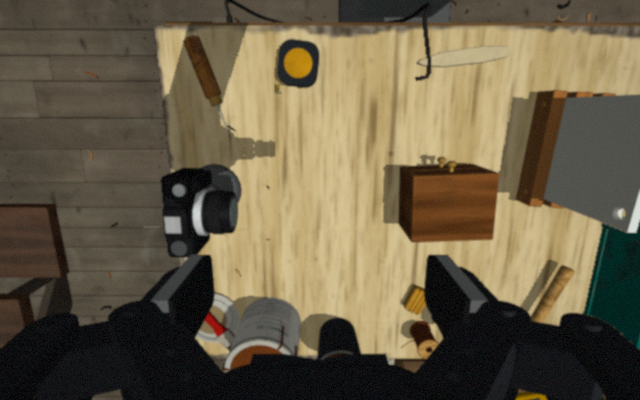

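Wrist view: camera with lens from (205,212) to front (237,212), base disc under it at (215,190); chest top about (413,170)-(495,240), camera-side face the strip at 400–413. Enlarging both.

Run:
```python
import cv2,numpy as np
a=cv2.imread("pics/w1.png")
A=a[155:265,155:265];B=a[150:250,385:510]
A=cv2.resize(A,(400,400),interpolation=cv2.INTER_CUBIC);B=cv2.resize(B,(400,320),interpolation=cv2.INTER_CUBIC)
B=np.vstack([B,np.zeros((80,400,3),np.uint8)])
cv2.imwrite("pics/w1c.png",cv2.convertScaleAbs(np.hstack([A,B]),alpha=1.5,beta=20))
```

```text
(no output)
```

View pics/w1c.png

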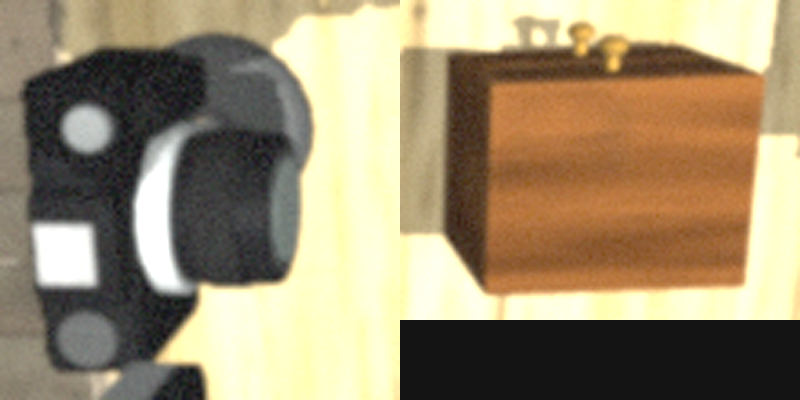

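Lens face ellipse centre about crop (286,206), barrel rows 130–283; chest top corners (490,84),(762,75),(742,283),(487,290). Computing positions and yaws.

Run:
```python
from h import *
import pickle
c=pickle.load(open("w1.pkl","rb"))
f=lambda u,v,z:onz("wrist",385+(u-400)/3.2,150+v/3.2,z,c)
C=[f(*q,.088) for q in((490,84),(762,75),(742,283),(487,290))];print(*C)
print("sizes",[np.linalg.norm(C[i]-C[i-1]) for i in range(4)])
for i,j in((0,3),(1,2)): d=C[j]-C[i];print("x-edge yaw",np.arctan2(d[1],d[0]))
for i,j in((0,1),(3,2)): d=C[j]-C[i];print("y-edge yaw",np.arctan2(-d[0],d[1]))
a=cv2.imread("pics/w1.png").astype(int);g=a.sum(2)/3
print(g[185:240:3,214:242].astype(int))
```

```text
[ 0.4828 -0.1141  0.088 ] [0.4787 0.0018 0.088 ] [0.5732 0.0054 0.088 ] [ 0.5768 -0.1088  0.088 ]
sizes [np.float64(0.09410707160380087), np.float64(0.11596992509721653), np.float64(0.09457806213652367), np.float64(0.11422780768065416)]
x-edge yaw 0.05660650997079976
x-edge yaw 0.03807106865483176
y-edge yaw 0.035936052402278686
y-edge yaw 0.031638672963854725
[[ 37  39  41  40  43  43  45  43  42  46  42  41  40  41  42  43  44  43
   53  71  83  79  74  68  65  63  92 144]
 [ 47  40  37  31  31  38  38  42  42  39  42  40  43  39  44  40  45  44
   50  63  77  78  76  72  68  63  80 129]
 [ 21  25   9  20  18  15  10  13   9  14  19  25  23  21  24  28  29  29
   32  57  71  80  78  69  65  65  75 120]
 [ 15  19  18  23  15  15  16  17  13  16  14   3  23   7   5  13  18  12
    9  20  34  54  61  70  69  67  84 135]
 [ 20  16  17  22  19  23  12  13  19  11  15  10   9   5  11  19  12  27
   27  38  36  45  55  63  66  79 120 153]
 [ 25  30  27  23  18  19  21  21  14  14  16  10  11  22  18  17  31  45
   56  66  66  66  55  58  82 126 157 166]
 [ 29  22  28  25  26  24  23  14  
[... 786 characters left out ...]
 32  28  29  31  29  24  19  20  19  13  20  15  26  16  17  30  47  60
   68  69  69  76 115 150 166 165 166 165]
 [ 26  31  28  28  33  25  27  17  23  22  19  21  22  21  22  23  28  42
   35  38  63 109 146 160 167 162 162 165]
 [ 31  27  25  28  21  26  27  15  15  12  22  20  18  16  23  17  18  18
   26  62 108 146 158 160 160 160 161 163]
 [ 75  69  70  68  70  73  70  66  70  82  96 110 112 112 117 120 121 130
  143 155 163 168 166 164 164 163 165 167]
 [176 180 184 182 180 179 176 175 175 175 170 166 161 161 164 170 172 171
  172 169 169 166 164 161 159 163 163 164]
 [176 178 180 178 179 177 177 177 175 176 176 169 169 165 168 171 174 173
  172 169 167 162 163 159 161 160 161 165]]
```

```bash
python3 -m pendant '[{"gripper":1,"dx":-4.7,"dy":-12.7,"dz":13,"ax":0,"ay":0,"az":0},{"gripper":1,"dx":-4.7,"dy":-12.7,"dz":13,"ax":0,"ay":0,"az":0},{"gripper":1,"dx":-4.7,"dy":-12.7,"dz":13,"ax":0,"ay":0,"az":0},{"gripper":1,"dx":-4.7,"dy":-12.7,"dz":13,"ax":0,"ay":0,"az":0},{"gripper":1,"dx":-4.7,"dy":-12.7,"dz":13,"ax":0,"ay":0,"az":0},{"gripper":1,"dx":-4.7,"dy":-12.7,"dz":13,"ax":0,"ay":0,"az":0},{"gripper":1,"dx":-4.7,"dy":-12.7,"dz":13,"ax":0,"ay":0,"az":0},{"gripper":1,"dx":-4.7,"dy":-12.7,"dz":13,"ax":0,"ay":0,"az":0}]'
python3 - <<'E'
from h import *
import pickle
c=arm.get_calibration("wrist");im=arm.camera("wrist");pickle.dump(c,open("w2.pkl","wb"));cv2.imwrite("pics/w2.png",im[:,:,::-1])
u=proj("wrist",[.52,-.39,.1],c);print(pose()[0],u);x,y=int(u[0])-100,int(u[1])-75
x=max(x,0);y=max(y,0);print(x,y);a=im[y:y+150,x:x+200,::-1]
cv2.imwrite("pics/w2c.png",cv2.convertScaleAbs(cv2.resize(a,(800,600),interpolation=cv2.INTER_CUBIC),alpha=1.5,beta=20))
E
```

```text
time: 2.9
position: [0.5059, -0.3706, 0.292]
tcp_rot: [-0.003, 3.14, 0.002]
force: [0.2, 0.6, 1.0]
gripper_width: 1.001
gripper_force: 0.0
[ 0.5062 -0.3707  0.2927] [298.3639 191.2907]
198 116
```

View pics/w2c.png

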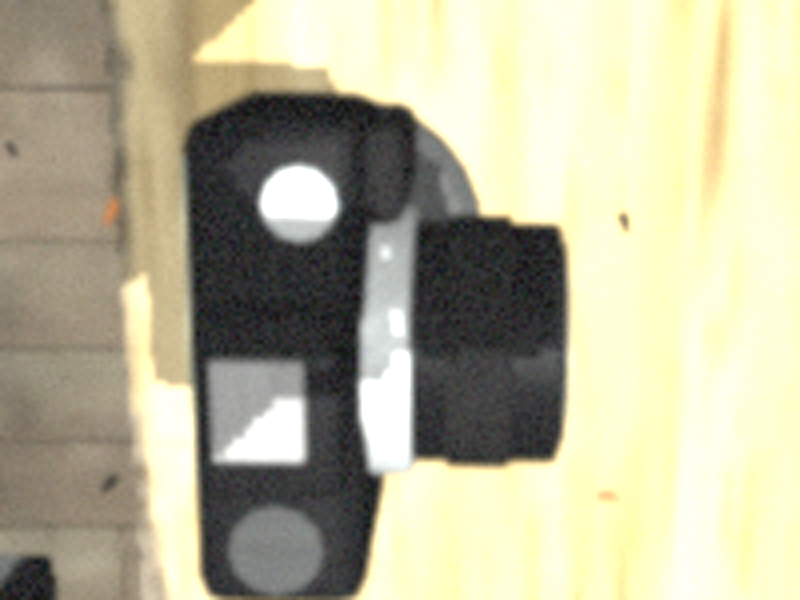

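Camera from above: barrel symmetric about crop row 341, columns 415–565, front corners (561,228)/(559,455); ring plane (415,225)/(412,470); shoe and body edges agree.

Run:
```python
from h import *
import pickle
c=pickle.load(open("w2.pkl","rb"))
f=lambda u,v,z:onz("wrist",198+u/4,116+v/4,z,c)
for n,A,B,z in(("front",(561,228),(559,455),.13),("ring",(415,225),(412,470),.13),("body",(187,150),(203,570),.15),("shoeL",(208,362),(213,465),.17),("shoeR",(304,362),(306,465),.17)):
    a,b=f(*A,z),f(*B,z);d=b-a;print(n,a,b,"yaw",np.arctan2(d[1],d[0]),"mid",(a+b)/2)
a,b=f(420,341,.13),f(560,341.5,.13);d=b-a;print("axis",a,b,"yaw",np.arctan2(-d[0],d[1]))
a,b=f(208,362,.17),f(304,362,.17);d=b-a;print("shoe y",np.arctan2(-d[0],d[1]))
```

```text
front [ 0.4964 -0.3531  0.13  ] [ 0.5489 -0.3526  0.13  ] yaw 0.008547749927119278 mid [ 0.5226 -0.3529  0.13  ]
ring [ 0.4958 -0.3851  0.13  ] [ 0.5527 -0.3863  0.13  ] yaw -0.021747186028508853 mid [ 0.5242 -0.3857  0.13  ]
body [ 0.477  -0.4299  0.15  ] [ 0.5687 -0.4311  0.15  ] yaw -0.013511855629390682 mid [ 0.5228 -0.4305  0.15  ]
shoeL [ 0.5158 -0.4237  0.17  ] [ 0.5371 -0.4238  0.17  ] yaw -0.001075002673187226 mid [ 0.5264 -0.4238  0.17  ]
shoeR [ 0.5157 -0.405   0.17  ] [ 0.537  -0.4053  0.17  ] yaw -0.011419462377708373 mid [ 0.5264 -0.4051  0.17  ]
axis [ 0.5221 -0.3842  0.13  ] [ 0.5221 -0.3529  0.13  ] yaw -0.0007390573082206593
shoe y 0.0029560902355048814
```

```bash
python3 -c "
from h import *
print(*rel([.45,.11,.29],xyaw((-1,.05,0))))"
```

```text
[ 5.4983 48.0794  0.2992] [0.0554 0.1482 3.0085]
```

```bash
python3 -m pendant '[{"gripper":1,"dx":5.5,"dy":48,"dz":0.3,"ax":0,"ay":0,"az":3},{"gripper":1,"dx":5.5,"dy":48,"dz":0.3,"ax":0,"ay":0,"az":3},{"gripper":1,"dx":5.5,"dy":48,"dz":0.3,"ax":0,"ay":0,"az":3},{"gripper":1,"dx":5.5,"dy":48,"dz":0.3,"ax":0,"ay":0,"az":3},{"gripper":1,"dx":5.5,"dy":48,"dz":0.3,"ax":0,"ay":0,"az":3},{"gripper":1,"dx":5.5,"dy":48,"dz":0.3,"ax":0,"ay":0,"az":3},{"gripper":1,"dx":5.5,"dy":48,"dz":0.3,"ax":0,"ay":0,"az":3},{"gripper":1,"dx":5.5,"dy":48,"dz":0.3,"ax":0,"ay":0,"az":3},{"gripper":1,"dx":5.5,"dy":48,"dz":0.3,"ax":0,"ay":0,"az":3},{"gripper":1,"dx":5.5,"dy":48,"dz":0.3,"ax":0,"ay":0,"az":3},{"gripper":1,"dx":5.5,"dy":48,"dz":0.3,"ax":0,"ay":0,"az":3},{"gripper":1,"dx":5.5,"dy":48,"dz":0.3,"ax":0,"ay":0,"az":3}]'
python3 -m pendant '[{"gripper":1,"dx":0.2,"dy":0.5,"dz":0,"ax":0,"ay":0,"az":0},{"gripper":1,"dx":0.2,"dy":0.5,"dz":0,"ax":0,"ay":0,"az":0},{"gripper":1,"dx":0.2,"dy":0.5,"dz":0,"ax":0,"ay":0,"az":0}]'
python3 - <<'E'
from h import *
import pickle
c=arm.get_calibration("wrist");im=arm.camera("wrist");pickle.dump(c,open("w3.pkl","wb"));cv2.imwrite("pics/w3.png",im[:,:,::-1])
print(pose()[0],[proj("wrist",q,c) for q in([.5254,.1059,.19],[.375,.1135,.19])])
hsv=cv2.cvtColor(im,cv2.COLOR_RGB2HSV);m=((hsv[...,1]<45)&(hsv[...,2]>170)).astype(np.uint8)
n,l,st,ce=cv2.connectedComponentsWithStats(m)
for i in range(1,n):
    if st[i,4]>150:
        k=cv2.findContours((l==i).astype(np.uint8),0,2)[0][0];print(st[i],cv2.boxPoints(cv2.minAreaRect(k)).round(1).tolist())
E
```

```text
time: 3.95
position: [0.4487, 0.1143, 0.2901]
tcp_rot: [0.069, 3.139, 0.01]
force: [-1.0, 0.9, -0.5]
gripper_width: 1.0
gripper_force: 0.0
time: 4.2
position: [0.4485, 0.1126, 0.2893]
tcp_rot: [0.081, 3.139, 0.003]
force: [0.3, -1.0, -0.3]
gripper_width: 0.996
gripper_force: 0.0
[0.4488 0.1116 0.2891] [array([314.5261, 298.9495]), array([313.7209,  93.8249])]
[ 310   98   15   90 1335] [[310.0, 98.0], [324.0, 98.0], [324.0, 187.0], [310.0, 187.0]]
[ 310  221   15   81 1112] [[310.0, 221.0], [324.0, 221.0], [324.0, 301.0], [310.0, 301.0]]
```

Run:
```python
from h import *
import pickle
c=pickle.load(open("w3.pkl","rb"))
a,b=onz("wrist",317.3,97.7,.19,c),onz("wrist",317.3,302.3,.19,c);d=b-a;m=(a+b)/2
w=onz("wrist",310,200,.19,c)-onz("wrist",325,200,.19,c)
y=np.arctan2(d[1],d[0]);print(a,b,np.linalg.norm(d),"w",w,"yaw",y,m)
g=[m[0],m[1],.150];print(*rel(g,xyaw((-np.cos(y),-np.sin(y),0))))
```

```text
[0.3776 0.1157 0.19  ] [0.5284 0.1079 0.19  ] 0.15103654450129264 w [-0.0005 -0.0106  0.    ] yaw -0.05195328970862743 [0.453  0.1118 0.19  ]
[-0.4056  0.022  13.9078] [ 0.0881  0.0532 -0.1207]
```

```bash
python3 -m pendant '[{"gripper":1,"dx":-0.4,"dy":0,"dz":4,"ax":0,"ay":0,"az":0},{"gripper":1,"dx":-0.4,"dy":0,"dz":8,"ax":0,"ay":0,"az":0},{"gripper":0.6,"dx":-0.4,"dy":0,"dz":12,"ax":0,"ay":0,"az":0},{"gripper":0.4,"dx":-0.4,"dy":0,"dz":13.9,"ax":0,"ay":0,"az":0},{"gripper":0.3,"dx":-0.4,"dy":0,"dz":13.9,"ax":0,"ay":0,"az":0},{"gripper":0.2,"dx":-0.4,"dy":0,"dz":13.9,"ax":0,"ay":0,"az":0},{"gripper":0,"dx":-0.4,"dy":0,"dz":13.9,"ax":0,"ay":0,"az":0},{"gripper":0,"dx":-0.4,"dy":0,"dz":13.9,"ax":0,"ay":0,"az":0},{"gripper":0,"dx":-0.4,"dy":0,"dz":13.9,"ax":0,"ay":0,"az":0},{"gripper":0,"dx":-0.4,"dy":0,"dz":13.9,"ax":0,"ay":0,"az":0},{"gripper":0,"dx":-0.4,"dy":0,"dz":13.9,"ax":0,"ay":0,"az":0}]' 60
```

```text
time: 5.17
position: [0.4547, 0.113, 0.1517]
tcp_rot: [0.083, 3.136, 0.004]
force: [-0.2, -0.5, 8.7]
gripper_width: 0.11
gripper_force: 59.8
```

```bash
python3 -m pendant '[{"gripper":0,"dx":0,"dy":0,"dz":-1,"ax":0,"ay":0,"az":0},{"gripper":0,"dx":0,"dy":0,"dz":-3,"ax":0,"ay":0,"az":0},{"gripper":0,"dx":0,"dy":0,"dz":-6,"ax":0,"ay":0,"az":0},{"gripper":0,"dx":0,"dy":0,"dz":-9,"ax":0,"ay":0,"az":0},{"gripper":0,"dx":0,"dy":0,"dz":-12,"ax":0,"ay":0,"az":0},{"gripper":0,"dx":0,"dy":0,"dz":-13,"ax":0,"ay":0,"az":0},{"gripper":0,"dx":0,"dy":0,"dz":-13,"ax":0,"ay":0,"az":0}]'
python3 - <<'E'
from h import *
y=.032;t=np.radians(20);n=np.array([-np.sin(y),np.cos(y),0])
zt=-np.cos(t)*np.array([0,0,1])-np.sin(t)*n
rm=xyaw((-np.cos(y),-np.sin(y),0),zt)
# board origin: back lower edge on bench, back face through chest edge at z=.088
fm=np.array([.5225,-.112,0])
L=0.18-0.040  # TCP to lower edge along tool z
back=fm-n*.088*np.tan(t);fn=-np.cross(rm.as_matrix()[:,0],zt)
fn=-n*np.cos(t)+np.array([0,0,np.sin(t)])
o=back+fn*.005;print("origin",o)
for h,dn in((.10,.03),(0,.003)):
    g=o-L*zt+[0,0,h]-n*dn;print(h,g,*rel(g,rm))
im=arm.camera("scene");cv2.imwrite("pics/s2.png",im[:,:,::-1])
E
```

```text
time: 5.75
position: [0.4543, 0.1136, 0.2824]
tcp_rot: [0.082, 3.135, 0.008]
force: [1.0, 0.1, -2.4]
gripper_width: 0.109
gripper_force: 58.6
origin [ 0.5237 -0.1487  0.0017]
0.1 [ 0.5231 -0.1308  0.2333] [ -8.1214 -24.0782   4.8253] [20.2931 -0.5374 -4.8296]
0 [ 0.5222 -0.1038  0.1333] [ -7.8429 -21.4432  14.8387] [20.2931 -0.5374 -4.8296]
```

```bash
python3 -m pendant '[{"gripper":0,"dx":-1,"dy":-3,"dz":0,"ax":3,"ay":0,"az":-1},{"gripper":0,"dx":-3,"dy":-7,"dz":0,"ax":8,"ay":0,"az":-2},{"gripper":0,"dx":-4,"dy":-11,"dz":0,"ax":13,"ay":-0.3,"az":-3},{"gripper":0,"dx":-5.5,"dy":-15,"dz":0,"ax":18,"ay":-0.5,"az":-4},{"gripper":0,"dx":-7,"dy":-19,"dz":0.5,"ax":20.3,"ay":-0.5,"az":-4.8},{"gripper":0,"dx":-8,"dy":-23,"dz":1.5,"ax":20.3,"ay":-0.5,"az":-4.8},{"gripper":0,"dx":-8.1,"dy":-26,"dz":2.8,"ax":20.3,"ay":-0.5,"az":-4.8},{"gripper":0,"dx":-8.1,"dy":-26,"dz":2.8,"ax":20.3,"ay":-0.5,"az":-4.8},{"gripper":0,"dx":-8.1,"dy":-26,"dz":2.8,"ax":20.3,"ay":-0.5,"az":-4.8},{"gripper":0,"dx":-8.1,"dy":-26,"dz":2.8,"ax":20.3,"ay":-0.5,"az":-4.8}]'
python3 - <<'E'
from h import *
import pickle
p,r=pose();print(p,r.as_matrix())
c=arm.get_calibration("wrist");im=arm.camera("wrist");pickle.dump(c,open("w4.pkl","wb"))
s=arm.camera("scene");t=arm.camera("top")
cs=lambda a,y,x:cv2.resize(a[y:y+120,x:x+160],(400,300),interpolation=cv2.INTER_CUBIC)
cv2.imwrite("pics/m4.png",np.vstack([np.hstack([cs(s,150,280),cs(t,110,270)]),np.hstack([cv2.resize(im,(400,250)),np.zeros((250,400,3),np.uint8)])])[:,:,::-1])
E
```

```text
time: 6.63
position: [0.5177, -0.1511, 0.249]
tcp_rot: [0.048, -3.087, 0.553]
force: [0.9, 0.5, -1.7]
gripper_width: 0.106
gripper_force: 59.4
[ 0.5177 -0.1511  0.249 ] [[-0.9995 -0.0313  0.0005]
 [-0.0295  0.9374 -0.347 ]
 [ 0.0104 -0.3468 -0.9379]]
```

View pics/m4.png

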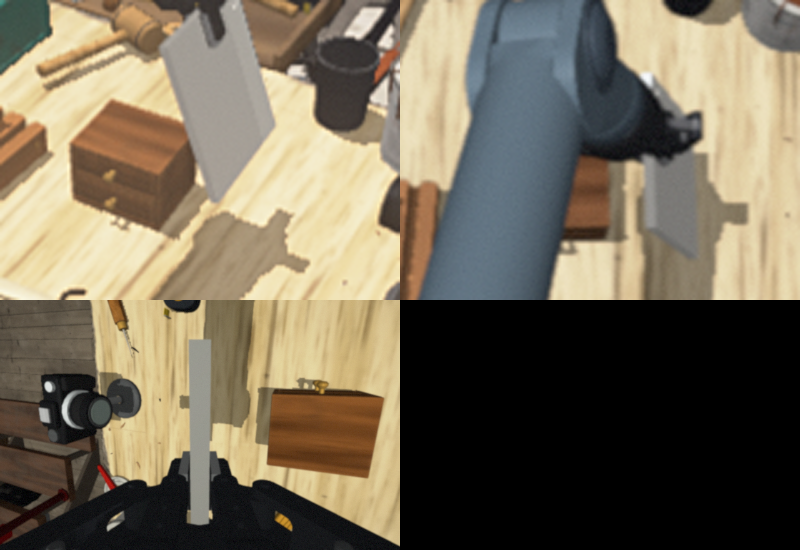

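Board is held squarely, tipped back, in front of the chest; nothing touches. Computing the set-down pose from the grasp transform (18.5° tilt, so that it tips the last bit onto the chest on release).

```bash
cat > place.py <<'E'
from h import *
rg=R.from_rotvec([.083,3.136,.004]);pg=np.array([.4547,.113,.1517])
def bR(yaw,t): return R.from_euler("z",yaw)*R.from_euler("x",-t)   # board: z up, tipped to +y
yb=-.052;ob=np.array([.453,.1118,.010])
tb=rg.inv().apply(ob-pg);Rb=rg.inv()*bR(yb,0);print("board in tool",tb,"deg",np.degrees((rg.inv()*xyaw((-np.cos(yb),-np.sin(yb),0))).as_rotvec()))
tb[1]=0
def target(tilt,up,out,yaw=.032,face=np.array([.5225,-.112,0])):
    n=np.array([-np.sin(yaw),np.cos(yaw),0]);t=np.radians(tilt);B=bR(yaw,t)
    back=face-n*(.032+out)+[0,0,up];o=back-B.apply([0,.005,0]);rm=B*Rb.inv()
    return o-rm.apply(tb),rm
p,r=pose();B=r*Rb;print("now: board origin",p+r.apply(tb),"z",B.apply([0,0,1]),"x",B.apply([1,0,0]))
for up in(.03,.004,.0):
    g,rm=target(18.5,up,0);print(up,g,*rel(g,rm))
E
python3 place.py
```

```text
board in tool [ 0.0023 -0.0017  0.1417] deg [ 0.1528  0.2535 -0.0528]
now: board origin [ 0.5182 -0.1984  0.1177] z [-0.0008  0.3491  0.9371] x [ 0.9994  0.0335 -0.0117]
0.03 [ 0.5239 -0.1041  0.1661] [-0.6272  7.1473  6.3642] [-1.9198 -0.5996  0.3115]
0.004 [ 0.5239 -0.1041  0.1401] [-0.6459  8.0479  8.8032] [-1.9198 -0.5996  0.3115]
0.0 [ 0.5239 -0.1041  0.1361] [-0.6487  8.1864  9.1784] [-1.9198 -0.5996  0.3115]
```

```bash
python3 -m pendant '[{"gripper":0,"dx":-0.3,"dy":2,"dz":2.5,"ax":-1,"ay":-0.3,"az":0.2},{"gripper":0,"dx":-0.6,"dy":4,"dz":5,"ax":-1.9,"ay":-0.6,"az":0.3},{"gripper":0,"dx":-0.65,"dy":6,"dz":7,"ax":-1.9,"ay":-0.6,"az":0.3},{"gripper":0,"dx":-0.65,"dy":7.3,"dz":8.2,"ax":-1.9,"ay":-0.6,"az":0.3},{"gripper":0,"dx":-0.65,"dy":8,"dz":8.8,"ax":-1.9,"ay":-0.6,"az":0.3},{"gripper":0,"dx":-0.65,"dy":8,"dz":8.8,"ax":-1.9,"ay":-0.6,"az":0.3},{"gripper":0,"dx":-0.65,"dy":8,"dz":8.8,"ax":-1.9,"ay":-0.6,"az":0.3},{"gripper":0,"dx":-0.65,"dy":8,"dz":8.8,"ax":-1.9,"ay":-0.6,"az":0.3}]'; python3 place.py
```

```text
time: 7.45
position: [0.5254, -0.1068, 0.1424]
tcp_rot: [-0.044, 3.088, -0.5]
force: [0.9, -0.0, -1.3]
gripper_width: 0.108
gripper_force: 59.5
board in tool [ 0.0023 -0.0017  0.1417] deg [ 0.1528  0.2535 -0.0528]
now: board origin [ 0.5256 -0.1516  0.008 ] z [-0.0129  0.318   0.948 ] x [0.9996 0.0295 0.0037]
0.03 [ 0.5239 -0.1041  0.1661] [ 0.1271 -0.4809 -2.3326] [-0.0604  0.1572 -0.2021]
0.004 [ 0.5239 -0.1041  0.1401] [0.1484 0.34   0.1343] [-0.0604  0.1572 -0.2021]
0.0 [ 0.5239 -0.1041  0.1361] [0.1517 0.4663 0.5138] [-0.0604  0.1572 -0.2021]
```

```bash
python3 -m pendant '[{"gripper":0,"dx":0.1,"dy":0.4,"dz":0.3,"ax":0,"ay":0,"az":0},{"gripper":0,"dx":0.1,"dy":0.4,"dz":0.3,"ax":0,"ay":0,"az":0},{"gripper":0,"dx":0.1,"dy":0.45,"dz":0.45,"ax":0,"ay":0,"az":0},{"gripper":0,"dx":0.1,"dy":0.45,"dz":0.45,"ax":0,"ay":0,"az":0}]'; python3 place.py|sed -n '2p;5p'
```

```text
time: 7.78
position: [0.5237, -0.1037, 0.136]
tcp_rot: [-0.044, 3.09, -0.5]
force: [0.3, 0.5, 0.4]
gripper_width: 0.11
gripper_force: 59.9
now: board origin [ 0.5237 -0.1484  0.0015] z [-0.0114  0.3176  0.9481] x [0.9996 0.0291 0.0023]
0.0 [ 0.5239 -0.1041  0.1361] [-0.0145 -0.0407  0.0009] [-0.0332  0.0717 -0.1989]
```

```bash
python3 -m pendant '[{"gripper":0,"dx":0,"dy":0.03,"dz":0.1,"ax":0,"ay":0,"az":0},{"gripper":0,"dx":0,"dy":0.03,"dz":0.1,"ax":0,"ay":0,"az":0},{"gripper":0,"dx":0,"dy":0.03,"dz":0.1,"ax":0,"ay":0,"az":0}]'; python3 -m pendant '[{"gripper":0,"dx":0,"dy":0.03,"dz":0.1,"ax":0,"ay":0,"az":0},{"gripper":0,"dx":0,"dy":0.03,"dz":0.1,"ax":0,"ay":0,"az":0}]'
```

```text
time: 8.03
position: [0.5241, -0.1036, 0.1358]
tcp_rot: [-0.044, 3.09, -0.5]
force: [-3.1, 3.0, 8.7]
gripper_width: 0.112
gripper_force: 61.2
time: 8.2
position: [0.5243, -0.1036, 0.1357]
tcp_rot: [-0.044, 3.091, -0.5]
force: [-5.3, 4.9, 14.9]
gripper_width: 0.107
gripper_force: 62.4
```

```bash
python3 -m pendant '[{"gripper":0,"dx":0,"dy":-0.05,"dz":-0.15,"ax":0,"ay":0,"az":0},{"gripper":0.12,"dx":0,"dy":-0.05,"dz":-0.15,"ax":0,"ay":0,"az":0},{"gripper":0.15,"dx":0,"dy":-0.05,"dz":-0.15,"ax":0,"ay":0,"az":0},{"gripper":0.18,"dx":0,"dy":-0.05,"dz":-0.15,"ax":0,"ay":0,"az":0},{"gripper":0.21,"dx":0,"dy":-0.05,"dz":-0.15,"ax":0,"ay":0,"az":0},{"gripper":0.24,"dx":0,"dy":-0.05,"dz":-0.15,"ax":0,"ay":0,"az":0},{"gripper":0.27,"dx":0,"dy":-0.05,"dz":-0.15,"ax":0,"ay":0,"az":0},{"gripper":0.3,"dx":0,"dy":-0.05,"dz":-0.15,"ax":0,"ay":0,"az":0},{"gripper":0.35,"dx":0,"dy":-0.05,"dz":-0.15,"ax":0,"ay":0,"az":0},{"gripper":0.4,"dx":0,"dy":-0.05,"dz":-0.15,"ax":0,"ay":0,"az":0},{"gripper":0.45,"dx":0,"dy":-0.05,"dz":-0.15,"ax":0,"ay":0,"az":0},{"gripper":0.45,"dx":0,"dy":-0.05,"dz":-0.15,"ax":0,"ay":0,"az":0}]'
python3 - <<'E'
from h import *
import pickle
c=arm.get_calibration("wrist");im=arm.camera("wrist");pickle.dump(c,open("w5.pkl","wb"));cv2.imwrite("pics/w5.png",im[:,:,::-1])
s=arm.camera("scene")
cs=lambda a,y,x:cv2.resize(a[y:y+120,x:x+160],(400,300),interpolation=cv2.INTER_CUBIC)
cv2.imwrite("pics/m5.png",np.vstack([cs(s,150,280),cv2.resize(im,(400,250))])[:,:,::-1])
E
```

```text
time: 9.2
position: [0.523, -0.1038, 0.1348]
tcp_rot: [-0.044, 3.091, -0.5]
force: [0.5, 0.5, -0.4]
gripper_width: 0.449
gripper_force: 0.0
```

View pics/m5.png

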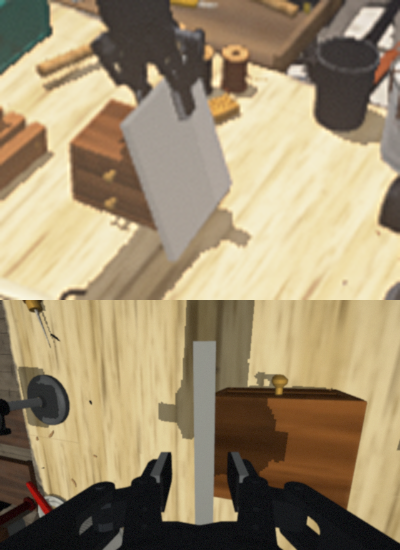

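The board stands by itself against the chest with fingers open on both sides of it. Backing out along the board, then on to the iron.

```bash
python3 -m pendant '[{"gripper":0.45,"dx":0,"dy":0,"dz":-2,"ax":0,"ay":0,"az":0},{"gripper":0.45,"dx":0,"dy":0,"dz":-5,"ax":0,"ay":0,"az":0},{"gripper":0.45,"dx":0,"dy":0,"dz":-8,"ax":0,"ay":0,"az":0},{"gripper":0.45,"dx":0,"dy":0,"dz":-12,"ax":0,"ay":0,"az":0},{"gripper":0.45,"dx":0,"dy":0,"dz":-15,"ax":0,"ay":0,"az":0},{"gripper":0.45,"dx":0,"dy":0,"dz":-15,"ax":0,"ay":0,"az":0}]'
python3 - <<'E'
from h import *
import pickle
c=arm.get_calibration("wrist");im=arm.camera("wrist");pickle.dump(c,open("w6.pkl","wb"));cv2.imwrite("pics/w6.png",im[:,:,::-1])
hsv=cv2.cvtColor(im,cv2.COLOR_RGB2HSV);m=((hsv[...,1]<40)&(hsv[...,2]>110)).astype(np.uint8)
m=cv2.morphologyEx(m,cv2.MORPH_OPEN,np.ones((3,3)))
n,l,st,ce=cv2.connectedComponentsWithStats(m)
for i in range(1,n):
    if st[i,4]>400:
        k=cv2.findContours((l==i).astype(np.uint8),0,2)[0][0];print(st[i],cv2.approxPolyDP(k,3,True)[:,0].tolist())
print("expected board corners",[proj("wrist",q,c).round(1) for q in([.4485,-.092,.169],[.598,-.087,.169])])
y=-.08
for h in(.26,):print("iron",*rel([.4549,.3214,h],xyaw((-np.cos(y),-np.sin(y),0))))
E
```

```text
time: 9.8
position: [0.5255, -0.0541, 0.2828]
tcp_rot: [-0.047, 3.081, -0.492]
force: [0.4, -0.2, 0.0]
gripper_width: 0.448
gripper_force: 0.0
[ 314   83   14  194 2577] [[314, 83], [315, 275], [326, 276], [327, 83]]
expected board corners [array([320.6,  85.1]), array([321.1, 277.1])]
iron [ 5.6819 36.5385 -9.9623] [-18.1419   1.7387   6.2738]
```

```bash
python3 -m pendant '[{"gripper":0.6,"dx":0.6,"dy":4,"dz":-1,"ax":-5,"ay":0.4,"az":1},{"gripper":0.6,"dx":1.2,"dy":8,"dz":-2.2,"ax":-11,"ay":1,"az":3},{"gripper":0.6,"dx":1.8,"dy":12,"dz":-3.3,"ax":-18.1,"ay":1.7,"az":6.3},{"gripper":0.6,"dx":2.5,"dy":16,"dz":-4.4,"ax":-18.1,"ay":1.7,"az":6.3},{"gripper":0.6,"dx":3.1,"dy":20,"dz":-5.5,"ax":-18.1,"ay":1.7,"az":6.3},{"gripper":0.6,"dx":3.7,"dy":24,"dz":-6.6,"ax":-18.1,"ay":1.7,"az":6.3},{"gripper":0.6,"dx":4.3,"dy":28,"dz":-7.7,"ax":-18.1,"ay":1.7,"az":6.3},{"gripper":0.6,"dx":5,"dy":32,"dz":-8.8,"ax":-18.1,"ay":1.7,"az":6.3},{"gripper":0.6,"dx":5.7,"dy":35,"dz":-9.7,"ax":-18.1,"ay":1.7,"az":6.3},{"gripper":0.6,"dx":5.7,"dy":36.5,"dz":-10,"ax":-18.1,"ay":1.7,"az":6.3},{"gripper":0.6,"dx":5.7,"dy":36.5,"dz":-10,"ax":-18.1,"ay":1.7,"az":6.3},{"gripper":0.6,"dx":5.7,"dy":36.5,"dz":-10,"ax":-18.1,"ay":1.7,"az":6.3}]'
python3 - <<'E'
from h import *
import pickle
c=arm.get_calibration("wrist");im=arm.camera("wrist");pickle.dump(c,open("w7.pkl","wb"));cv2.imwrite("pics/w7.png",im[:,:,::-1])
print(pose()[0],arm.sense()["tcp_rot"])
for q in([.4549,.3214,.125],[.4549,.3214,.05],[.5034,.3184,.13],[.404,.3266,.13]):print(proj("wrist",q,c).round(1))
u,v=proj("wrist",[.4549,.3214,.125],c).astype(int)
g=im.mean(2).astype(int);print(u,v);print(g[v-26:v+27:2,u-24:u+25:2])
E
```

```text
time: 10.85
position: [0.4524, 0.3188, 0.255]
tcp_rot: [-0.129, -3.132, 0.013]
force: [0.4, -1.0, -0.4]
gripper_width: 0.6
gripper_force: 0.0
[0.4533 0.3172 0.2554] [-0.1339 -3.132   0.0122]
[323.2 196. ]
[323.1 178.4]
[324.2 255.1]
[324.9 131. ]
323 195
[[121 142 157 157 154 156 156 150 149 145 155 149  79  64  64  72 135 161
  157 151 151 156 162 168 160]
 [ 89 128 159 158 154 155 155 150 150 150 156 147  84  58  66  72 137 159
  154 151 151 156 164 166 162]
 [ 90 123 152 149 142 137 131 124 128 125 134 140  80  50  53  67 133 158
  153 152 148 159 163 167 161]
 [ 91  94 100  96  91  87  85  82  85  89 103  96  47  22  24  49 123 158
  153 151 153 157 163 164 162]
 [ 91  88  88  86  82  84  83  82  87  92  88  47  22  20  19  21  86 147
  154 148 149 158 163 165 160]
 [ 92  90  88  86  84  84  82  83  88  93  83  38  23  19  25  23  46 135
  152 150 149 156 163 164 159]
 [ 87  83  89  86  82  81  86  83  88  88  81  36  14  20  21  30  45 124
  154 148 149 156 159 161 159]
 [ 89  86  88  85  79  85  87  91  92  90  80  36  23  24  26  30  37 115
  151 149 155 157 163 164 159]
 [ 86
[... 1290 characters left out ...]
61 163 160 160 163 164 166 161 155 153
  159 158 160 152 159 158 152]
 [165 165 164 163 161 163 166 163 162 158 160 161 161 162 164 161 155 149
  163 157 158 154 159 158 152]
 [169 166 165 165 160 166 166 165 161 161 164 160 158 163 166 160 154 151
  160 160 156 155 156 157 151]
 [167 165 165 164 162 163 164 165 158 161 160 160 161 165 163 159 151 153
  159 157 156 153 157 157 153]
 [169 167 164 164 162 162 166 163 158 161 160 161 160 160 162 159 153 160
  158 157 156 152 154 157 149]
 [165 164 163 160 156 158 162 160 159 158 160 158 156 154 157 154 153 160
  159 159 155 151 155 154 151]
 [162 141 129 121 112 121 158 155 147 139 135 130 108  83  81  98 134 158
  159 159 156 151 155 155 150]]
```

Run:
```python
from h import *
import pickle
c=pickle.load(open("w7.pkl","rb"));im=cv2.imread("pics/w7.png")
p=onz("wrist",327.4,196.5,.125,c);print("iron",p)
hsv=cv2.cvtColor(im,cv2.COLOR_BGR2HSV)
for v,u in((180,350),(165,345),(180,300),(225,310),(225,350),(225,400),(180,400),(225,270),(255,324),(131,325)):print((u,v),im[v,u],hsv[v,u])
g=im.mean(2).astype(int)
for v in(110,150,160,215,225,235):print(v,g[v,270:390:3], hsv[v,270:390:6,0])
```

```text
iron [0.4556 0.3247 0.125 ]
(350, 180) [ 97 153 203] [ 16 133 203]
(345, 165) [106 168 220] [ 16 132 220]
(300, 180) [ 57  90 119] [ 16 133 119]
(310, 225) [ 59  94 121] [ 17 131 121]
(350, 225) [102 163 213] [ 16 133 213]
(400, 225) [129 177 198] [ 21  89 198]
(400, 180) [ 91 135 159] [ 19 109 159]
(270, 225) [123 172 192] [ 21  92 192]
(324, 255) [ 92 104 106] [ 26  34 106]
(325, 131) [154 171 177] [ 22  33 177]
110 [167 154 157 168 169  88  72  75 151 171 165 161 157 161 163 155 152 151
 153 149 157 164 160 157 154 160 166 156 148 148 153 158 162 165 160 171
 177 176 175 167] [21 21 21 18 17 17 17 16 16 17 17 16 16 17 17 21 21 20 21 21]
150 [178 176 138 114 141 130  87  70 115 167 163 162 155 161 155 158 153 135
 136 144 146 150 157 154 153 167 160 153 151 157 167 163 166 172 177 176
 174 172 163 168] [21 20 20 19 18 16 17 16 17 16 17 16 17 17 17 21 21 20 21 21]
160 [164 175 159 123 127 115  90  69 103 164 162 163 155 157 155 154 148 154
 165 172 166 162 156 151 152 165 159 152 155 164 165 162 167 176 176 175
 176 173 162 167] [21 20 20 21 18 16 16 16 16 17 17 17 17 16 16 21 21 22 21 21]
215 [156 136 141 158 157 112  77  90  93 155 165 165 162 163 165 158 159 160
 163 163 157 153 160 156 156 157 151 160 154 156 163 151 152 162 166 168
 165 160 163 154] [20 21 20 19 20 17 17 17 17 16 17 17 17 17 17 21 21 21 21 21]
225 [162 142 134 154 158 149  88  89  95  95  94  91  91  88  92  88  70  17
  20  16  22  66 155 156 154 155 158 157 154 153 163 159 148 150 153 158
 160 157 157 163] [21 20 21 21 22 17 16 17 16 30 19 16 17 16 17 22 21 21 21 20]
235 [164 154 142 149 160 157 124 130 138 128 105  90  95  97  98  99  69  22
  24  29  27  20 133 152 148 152 158 160 150 153 152 160 158 151 138 148
 156 156 164 164] [ 21  20  20  21  20  16  17  16  15 170  12  16  17  17  17  21  21  22
  21  20]
```

Run:
```python
from h import *
import pickle
c=pickle.load(open("w7.pkl","rb"));im=cv2.imread("pics/w7.png")
h=cv2.GaussianBlur(cv2.cvtColor(im,cv2.COLOR_BGR2HSV)[...,0].astype(np.float32),(5,5),0)
P=[]
for v in range(112,236,2):
    r=h[v,340:375];i=np.where((r[:-1]<19)&(r[1:]>=19))[0]
    if len(i): i=i[-1];P.append((340+i+(19-r[i])/(r[i+1]-r[i]),v))
P=np.array(P,np.float32);vx,vy,x0,y0=cv2.fitLine(P,cv2.DIST_HUBER,0,.01,.01).ravel()
e=lambda v:(x0+vx/vy*(v-y0),v)
a,b=onz("wrist",*e(112),.05,c),onz("wrist",*e(236),.05,c);d=b-a;y=np.arctan2(d[1],d[0])
print(e(112),e(236),a,b,"yaw",y,"dist iron->edge",np.cross(d[:2]/np.linalg.norm(d[:2]),np.array([.4556,.3247])-a[:2]))
for z in(.10,):print(*rel([.4556,.3247,.091],xyaw((-np.cos(y),-np.sin(y),0))), pose()[0])
```

```text
(np.float32(358.5201), 112) (np.float32(356.4486), 236) [0.3933 0.3602 0.05  ] [0.5187 0.3514 0.05  ] yaw -0.07029553441660394 dist iron->edge -0.031082289972863292
[-0.2734  0.8966 16.4336] [-0.458  -0.3707 -0.8689] [0.4533 0.3172 0.2554]<stdin>:12: DeprecationWarning: Arrays of 2-dimensional vectors are deprecated. Use arrays of 3-dimensional vectors instead. (deprecated in NumPy 2.0)
```

```bash
python3 -m pendant '[{"gripper":0.6,"dx":-0.27,"dy":0.9,"dz":4,"ax":-0.46,"ay":-0.37,"az":-0.87},{"gripper":0.6,"dx":-0.27,"dy":0.9,"dz":8,"ax":-0.46,"ay":-0.37,"az":-0.87},{"gripper":0.6,"dx":-0.27,"dy":0.9,"dz":12,"ax":-0.46,"ay":-0.37,"az":-0.87},{"gripper":0.6,"dx":-0.27,"dy":0.9,"dz":13,"ax":-0.46,"ay":-0.37,"az":-0.87},{"gripper":0.6,"dx":-0.27,"dy":0.9,"dz":13,"ax":-0.46,"ay":-0.37,"az":-0.87}]'; python3 -c "
from h import *
y=-.07;print(*rel([.4556,.3247,.088],xyaw((-np.cos(y),-np.sin(y),0))), pose()[0])"
```

```text
time: 11.32
position: [0.4538, 0.3231, 0.1233]
tcp_rot: [-0.113, -3.135, 0.006]
force: [-0.7, 0.3, -0.2]
gripper_width: 0.603
gripper_force: 0.0
[-0.1875  0.1858  3.5254] [-0.2269 -0.2558 -0.1305] [0.4538 0.3231 0.1233]
```

```bash
python3 -m pendant '[{"gripper":0.6,"dx":-0.15,"dy":0.15,"dz":2,"ax":-0.2,"ay":-0.2,"az":-0.1},{"gripper":0.6,"dx":-0.15,"dy":0.15,"dz":3.5,"ax":-0.2,"ay":-0.2,"az":-0.1},{"gripper":0.6,"dx":-0.15,"dy":0.15,"dz":3.5,"ax":-0.2,"ay":-0.2,"az":-0.1},{"gripper":0.4,"dx":-0.15,"dy":0.15,"dz":3.5,"ax":-0.2,"ay":-0.2,"az":-0.1},{"gripper":0.3,"dx":-0.15,"dy":0.15,"dz":3.5,"ax":-0.2,"ay":-0.2,"az":-0.1},{"gripper":0.2,"dx":-0.15,"dy":0.15,"dz":3.5,"ax":-0.2,"ay":-0.2,"az":-0.1},{"gripper":0,"dx":-0.15,"dy":0.15,"dz":3.5,"ax":-0.2,"ay":-0.2,"az":-0.1},{"gripper":0,"dx":-0.15,"dy":0.15,"dz":3.5,"ax":-0.2,"ay":-0.2,"az":-0.1},{"gripper":0,"dx":-0.15,"dy":0.15,"dz":3.5,"ax":-0.2,"ay":-0.2,"az":-0.1},{"gripper":0,"dx":-0.15,"dy":0.15,"dz":3.5,"ax":-0.2,"ay":-0.2,"az":-0.1},{"gripper":0,"dx":-0.15,"dy":0.15,"dz":3.5,"ax":-0.2,"ay":-0.2,"az":-0.1}]' 70; python3 -c "
from h import *
s=arm.sense();print(s['position'],s['tcp_rot'],s['gripper_width'],pose()[1].as_matrix())"
```

```text
time: 12.23
position: [0.4586, 0.3268, 0.0935]
tcp_rot: [0.106, 3.135, 0.007]
force: [-2.0, -4.5, 8.7]
gripper_width: 0.127
gripper_force: 68.6
[0.4586 0.3268 0.0935] [0.1063 3.1348 0.0073] 0.1270977816210281 [[-0.9977  0.0678  0.0052]
 [ 0.0678  0.9977  0.0045]
 [-0.0049  0.0048 -1.    ]]
```

```bash
python3 -m pendant '[{"gripper":0,"dx":0,"dy":0,"dz":-1,"ax":0,"ay":0,"az":0},{"gripper":0,"dx":0,"dy":0,"dz":-2.5,"ax":0,"ay":0,"az":0},{"gripper":0,"dx":0,"dy":0,"dz":-5,"ax":0,"ay":0,"az":0},{"gripper":0,"dx":0,"dy":0,"dz":-8,"ax":0,"ay":0,"az":0},{"gripper":0,"dx":0,"dy":0,"dz":-12,"ax":0,"ay":0,"az":0},{"gripper":0,"dx":0,"dy":0,"dz":-16,"ax":0,"ay":0,"az":0},{"gripper":0,"dx":0,"dy":0,"dz":-20,"ax":0,"ay":0,"az":0},{"gripper":0,"dx":0,"dy":0,"dz":-20,"ax":0,"ay":0,"az":0},{"gripper":0,"dx":0,"dy":0,"dz":-20,"ax":0,"ay":0,"az":0}]'
python3 - <<'E'
from h import *
im=arm.camera("scene");cv2.imwrite("pics/s8.png",im[:,:,::-1]);t=arm.camera("top");cv2.imwrite("pics/t8.png",t[:,:,::-1])
p,r=pose();tip=p+[0,0,-.0845];print(p,proj("scene",tip),proj("scene",tip+[0,0,.02]))
a,b=proj("scene",tip).astype(int);g=im.mean(2).astype(int);print(g[b-24:b+8:2,a-18:a+19:2])
# target
y=-.003;rm=xyaw((-np.cos(y),-np.sin(y),0));G=np.array([.5255,-.233,.2145])
print("hover",*rel(G+[0,-.03,.06],rm),"final",*rel(G,rm))
E
```

```text
time: 12.98
position: [0.458, 0.3295, 0.2957]
tcp_rot: [0.104, 3.131, 0.022]
force: [-1.0, -0.5, -1.3]
gripper_width: 0.118
gripper_force: 68.4
[0.4553 0.328  0.2911] [211.3739 144.8857] [210.0534 138.9859]
[[ 60  60  58  58  58  53  57  55  62  63  66  67  79  88  82  79  61  67
  176]
 [ 60  65  64  60  59  58  55  58 100  53  67  60  59  62  68  79  84  85
  159]
 [ 52  62  67  69  67  68  70  54  74  41  94 105  97  61  64  66  60  69
   79]
 [ 50  62  66  66  67  70  58  52  71  51  65  71  84  62  94  98  89  72
   59]
 [ 67  91  99  92  78  68  85  57  83  55  56  68  71  62  69  86  75  59
   60]
 [108 107 107 107 112 109 118  55  55  59  44  74  86 129 127 138 142  97
   83]
 [106 106 106 106 103 104 110  61  55  56 112 121 122 147 153 144 152 141
  129]
 [105 107 105 104 106 107  70  57  56  57  94 112 128 134 136 149 155 139
  126]
 [105 108 107 106 108 110  72  60  60  55  57 104  95 115  92 125  99 141
  146]
 [ 96 109 110 110 109 111  78  57  59  56  58 107 101 111  93 114  96 109
  123]
 [ 77  77  89 103 111 112 116  57  55  65  88 111 110 117  95 120 101 107
  112]
 [ 71  73  74  78  80  91 101  62  89  95 141 101 105 114  95 121 102 115
  120]
 [ 71  72  71  71  76  70  69 101  94 118 124 101 111 113  96 111  94 113
  125]
 [ 74  71  72  73  70  70  69 117  78  76  83  99 113 123  93 117 103 112
  116]
 [ 73  68  67  72  72  74  70  71  74  72  73  73  77  87  96 110 108 121
  112]
 [ 73  69  66  70  73  72  67  69  73  72  78  71  72  75  72  79  90 108
  110]]
hover [-10.8928 -58.5167   1.286 ] [ 0.3933  0.1683 -3.6064] final [-10.6788 -55.565    7.3061] [ 0.3933  0.1683 -3.6064]
```

```bash
python3 -m pendant '[{"gripper":0,"dx":-0.3,"dy":-1.5,"dz":0,"ax":0.1,"ay":0,"az":-0.5},{"gripper":0,"dx":-1,"dy":-4.5,"dz":0,"ax":0.3,"ay":0.1,"az":-1},{"gripper":0,"dx":-1.7,"dy":-8.5,"dz":0,"ax":0.4,"ay":0.2,"az":-1.5},{"gripper":0,"dx":-2.4,"dy":-12.5,"dz":0,"ax":0.4,"ay":0.2,"az":-2},{"gripper":0,"dx":-3.1,"dy":-16.5,"dz":0,"ax":0.4,"ay":0.2,"az":-2.5},{"gripper":0,"dx":-3.8,"dy":-20.5,"dz":0,"ax":0.4,"ay":0.2,"az":-3},{"gripper":0,"dx":-4.5,"dy":-24.5,"dz":0,"ax":0.4,"ay":0.2,"az":-3.6},{"gripper":0,"dx":-5.2,"dy":-28.5,"dz":0,"ax":0.4,"ay":0.2,"az":-3.6},{"gripper":0,"dx":-5.9,"dy":-32.5,"dz":0,"ax":0.4,"ay":0.2,"az":-3.6},{"gripper":0,"dx":-6.6,"dy":-35.5,"dz":0,"ax":0.4,"ay":0.2,"az":-3.6},{"gripper":0,"dx":-7,"dy":-37,"dz":0,"ax":0.4,"ay":0.2,"az":-3.6},{"gripper":0,"dx":-7,"dy":-37.5,"dz":0,"ax":0.4,"ay":0.2,"az":-3.6}]'; python3 -c "
from h import *
y=-.003;rm=xyaw((-np.cos(y),-np.sin(y),0));G=np.array([.5255,-.233,.2145])
print('hover',*rel(G+[0,-.03,.06],rm))"
```

```text
time: 14.08
position: [0.4993, -0.0566, 0.2878]
tcp_rot: [-0.019, -3.139, 0.004]
force: [0.4, 0.1, -2.3]
gripper_width: 0.123
gripper_force: 68.3
hover [ -2.8672 -20.6082   1.3783] [-0.1605 -0.1255 -0.5109]
```

```bash
python3 -m pendant '[{"gripper":0,"dx":-0.5,"dy":-2,"dz":0,"ax":0,"ay":0,"az":-0.5},{"gripper":0,"dx":-1,"dy":-6,"dz":0,"ax":0,"ay":0,"az":-0.5},{"gripper":0,"dx":-1.7,"dy":-10,"dz":0,"ax":0,"ay":0,"az":-0.5},{"gripper":0,"dx":-2.4,"dy":-14,"dz":0.5,"ax":0,"ay":0,"az":-0.5},{"gripper":0,"dx":-2.8,"dy":-17,"dz":2,"ax":-0.1,"ay":-0.1,"az":-0.5},{"gripper":0,"dx":-2.8,"dy":-18,"dz":4,"ax":-0.1,"ay":-0.1,"az":-0.5},{"gripper":0,"dx":-2.8,"dy":-18,"dz":6,"ax":-0.1,"ay":-0.1,"az":-0.5},{"gripper":0,"dx":-2.8,"dy":-18,"dz":7,"ax":-0.1,"ay":-0.1,"az":-0.5},{"gripper":0,"dx":-2.8,"dy":-18,"dz":7.3,"ax":-0.1,"ay":-0.1,"az":-0.5},{"gripper":0,"dx":-2.8,"dy":-18,"dz":7.3,"ax":-0.1,"ay":-0.1,"az":-0.5},{"gripper":0,"dx":-2.8,"dy":-18,"dz":7.3,"ax":-0.1,"ay":-0.1,"az":-0.5},{"gripper":0,"dx":-2.8,"dy":-18,"dz":7.3,"ax":-0.1,"ay":-0.1,"az":-0.5}]'
python3 - <<'E'
from h import *
P=[]
for i in range(6):
    s=arm.sense();P.append(np.r_[s["position"],s["tcp_rot"]]);im=arm.camera("scene")
P=np.array(P);print(P.mean(0),P.std(0))
cv2.imwrite("pics/s9.png",im[:,:,::-1]);w=arm.camera("wrist");cv2.imwrite("pics/w9.png",w[:,:,::-1])
p=P.mean(0)[:3];r=R.from_rotvec(P.mean(0)[3:]);tip=p+r.apply([.003,0,.0845]);print("tip est",tip)
a,b=proj("scene",tip);print("scene px",a,b,"focus",proj("scene",[.5225,-.233,.13]),"lens",proj("scene",[.5225,-.353,.13]))
a,b=int(a),int(b);print(a-20,b-40);g=im.mean(2).astype(int);print(g[b-40:b+14:2,a-20:a+21])
E
```

```text
time: 15.08
position: [0.5296, -0.2303, 0.2174]
tcp_rot: [-0.011, 3.137, 0.002]
force: [0.6, 0.4, -0.5]
gripper_width: 0.117
gripper_force: 68.5
[ 0.5294 -0.2306  0.2174 -0.0101  3.1372  0.0019] [0.0002 0.0002 0.0002 0.0007 0.0003 0.0001]
tip est [ 0.5268 -0.2305  0.1329]
scene px 390.7373194689733 211.46482498388391 focus [390.8211 213.5189] lens [435.1494 229.3202]
370 171
[[181 183 155 ...  52  51  51]
 [103 133 158 ...  53  54  52]
 [ 59  62  66 ...  54  69  78]
 ...
 [164 176 208 ... 223 221 218]
 [164 165 195 ... 222 218 215]
 [163 163 176 ... 222 217 214]]
```

Run:
```python
import sys;from h import *
np.set_printoptions(linewidth=250,threshold=100000)
im=cv2.imread("pics/s9.png");g=im.mean(2).astype(int)
print("cols 376..404");
for v in range(176,222,2):print(v,g[v,376:405])
tp=arm.camera("top");cv2.imwrite("pics/t9.png",tp[:,:,::-1])
```

```text
cols 376..404
176 [ 62  58  95 206 207 187 186 158 104  93  88  62  64 107 103  67  58  66  68  65 104 108  83  58  53  55  55  51  51]
178 [ 65  61  97 204 214 214 216 216 218 228 176  87  72 108  97  66  62  67  62  65 107 116  85  60  54  55  55  52  53]
180 [ 63  64 105 153 190 212 213 216 222 231 179  88  83 110  82  59  63  65  62  67 108 113  81  59  57  53  53  65  55]
182 [ 65  67 135 207 210 218 209 213 217 221 208 130  93 109  78  58  62  66  63  88 112 113  76  56  52  52  86 116  84]
184 [ 64  63  79 128 144 183 194 222 226 223 220 218 154 112  71  55  61  66  61  93 113  99  64  49  90 178 205 200 190]
186 [ 66  86 121 140 138 133 142 212 212 206 213 224 216 197 182 109  64  61  63 107 111  99 113 123 199 219 219 220 224]
188 [135 140 145 139 139 183 208 204 205 217 220 213 206 214 199 113  64  61  58  81 172 193 215 219 218 217 217 220 224]
190 [226 227 226 225 221 214 206 212 218 220 218 215 221 228 207 118  62  62  61  96 211 222 217 216 217 218 219 221 224]
192 [217 224 223 218 214 214 221 225 224 223 221 222 225 229 176  92  60  63  59 105 214 221 218 219 219 219 2
[... 1019 characters left out ...]
4 216 216 213 214 217 157  84  65  71  98 158 202 202 203 208 213 214 210 214 221 224 224]
212 [211 206 203 209 214 215 216 216 215 213 218 226 174  94  74 137 191 202 203 207 211 217 219 218 220 220 217 218 223]
214 [199 204 210 214 215 215 216 216 218 219 222 227 214 147 180 207 203 204 208 215 218 219 216 213 210 211 217 226 228]
216 [210 213 213 216 216 218 216 219 220 222 225 228 225 216 203 201 206 209 217 219 218 215 214 210 215 221 226 228 228]
218 [213 214 212 213 215 216 219 220 224 227 226 222 208 197 201 206 212 219 221 220 220 218 218 222 224 225 226 227 227]
220 [212 210 212 215 216 218 220 223 224 223 216 202 199 205 208 217 222 222 221 217 217 222 224 223 222 225 226 223 217]
```

Run:
```python
from h import *
rg=R.from_rotvec([.1063,3.1348,.0073]);off=rg.inv().apply(np.array([.4556,.3268,.009])-[.4586,.3268,.0935])
x=rg.apply([-1,0,0]);yg=np.arctan2(x[1],x[0]);rm=R.from_euler("z",-.003-yg)*rg
p,r=pose();print("tip",p+r.apply(off),yg)
G=np.array([.5225,-.233,.130]);print(*rel(G-rm.apply(off)+[-.0004,0,0],rm))
for q in([.5118,-.2305,.1329],[.5418,-.2305,.1329],[.5268,-.2305,.1329]):print(proj("scene",q))
```

```text
tip [ 0.5255 -0.2314  0.1321] -0.0678049648670625
[ 0.3623 -0.1859  0.2059] [-0.1979 -0.1111  0.4751]
[388.2991 214.6186]
[393.1059 208.3485]
[390.7255 211.4536]
```

```bash
python3 -m pendant '[{"gripper":0,"dx":0.2,"dy":-0.1,"dz":0.1,"ax":-0.1,"ay":-0.1,"az":0.2},{"gripper":0,"dx":0.43,"dy":-0.2,"dz":0.22,"ax":-0.2,"ay":-0.1,"az":0.45},{"gripper":0,"dx":0.43,"dy":-0.2,"dz":0.22,"ax":-0.2,"ay":-0.1,"az":0.45},{"gripper":0,"dx":0.43,"dy":-0.2,"dz":0.22,"ax":-0.2,"ay":-0.1,"az":0.45},{"gripper":0,"dx":0.43,"dy":-0.2,"dz":0.22,"ax":-0.2,"ay":-0.1,"az":0.45},{"gripper":0,"dx":0.43,"dy":-0.2,"dz":0.22,"ax":-0.2,"ay":-0.1,"az":0.45},{"gripper":0,"dx":0.43,"dy":-0.2,"dz":0.22,"ax":-0.2,"ay":-0.1,"az":0.45},{"gripper":0,"dx":0.43,"dy":-0.2,"dz":0.22,"ax":-0.2,"ay":-0.1,"az":0.45}]'
python3 - <<'E'
from h import *
np.set_printoptions(linewidth=250,threshold=100000)
rg=R.from_rotvec([.1063,3.1348,.0073]);off=rg.inv().apply(np.array([.4556,.3268,.009])-[.4586,.3268,.0935])
im=arm.camera("scene");p,r=pose();print("tip",p+r.apply(off),"down axis err",(r*rg.inv()).apply([0,0,1]),"x",r.apply([-1,0,0]),"dq",np.abs(arm.sense()["dq"]).max())
g=im.mean(2).astype(int)
for v in range(202,220,2):print(v,g[v,380:402])
# board: bright patch in scene, corners against the expected pose
y=.032;B=R.from_euler("z",y)*R.from_euler("x",-np.radians(20));o=np.array([.5237,-.1487,.0017])
print("board corners exp",[proj("scene",o+B.apply(q)).round(1) for q in([-.075,-.005,0],[.075,-.005,0],[.075,-.005,.18],[-.075,-.005,.18])])
hsv=cv2.cvtColor(im,cv2.COLOR_RGB2HSV);m=((hsv[...,1]<30)&(hsv[...,2]>100)).astype(np.uint8);m[:, :310]=0;m[:,400:]=0;m[:140]=0;m[290:]=0
m=cv2.morphologyEx(m,cv2.MORPH_OPEN,np.ones((3,3)))
k=max(cv2.findContours(m,0,2)[0],key=cv2.contourArea);print(cv2.contourArea(k),cv2.approxPolyDP(k,3,True)[:,0].tolist())
E
```

```text
time: 16.15
position: [0.5244, -0.2329, 0.2141]
tcp_rot: [0.004, 3.137, 0.007]
force: [-0.5, -0.0, -0.8]
gripper_width: 0.122
gripper_force: 68.5
tip [ 0.5213 -0.2331  0.1296] down axis err [0.0007 0.     1.    ] x [ 1.     -0.0025  0.0041] dq 0.0014006125812868276
202 [214 215 215 210 212 215 215 215 219 225 148  75  66  62  73 176 219 219 218 217 216 216]
204 [214 214 213 216 218 217 215 217 223 178 106  79  71  61  86 211 226 222 216 214 213 212]
206 [213 214 217 218 217 216 218 222 203 119  72  69  69  60  89 220 222 215 213 211 210 209]
208 [214 214 215 216 218 218 219 221 174  95  70  71  68  65 104 204 213 207 207 209 209 204]
210 [207 212 215 216 215 214 214 218 158  87  71  68  64  93 180 203 204 208 213 213 209 214]
212 [214 215 217 216 214 213 218 226 155  78  65  75 102 173 203 208 213 216 218 218 221 220]
214 [215 216 215 216 217 219 223 230 175  93  82 134 188 207 210 215 218 219 216 212 210 213]
216 [216 216 216 218 219 223 226 230 194 138 174 200 209 210 217 218 217 216 212 210 215 222]
218 [215 217 217 219 224 226 226 222 209 198 203 207 212 219 221 220 219 217 219 221 224 225]
board corners exp [array([350.3, 254.1]), array([373.1, 222.8]), array([356.5, 170.9]), array([330.4, 199.4])]
1542.5 [[353, 172], [329, 200], [338, 226], [348, 225], [348, 232], [351, 228], [355, 235], [361, 230], [361, 237], [371, 221], [358, 175]]
```

```bash
python3 -c "
from station import arm
print(arm.job_done())"
```

```text
the job is handed in; nothing more can be done
None
```

I've handed the job in: the board leans by itself against the chest (about 20°, centred on the lens axis, about 2° off square because it sits flush to the chest). The iron is held still, upright and flat to the camera, with its teeth about 12 cm in front of the lens (measured within about 3 mm); the robot's clock was at about 16 s of the 58 s.

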